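Clamp the gluing jig with its toggle latch

ROBOT

A 6-joint arm with a two-finger parallel gripper is mounted at the origin on a cart in front of the work surface, level with it; the furniture and walls round the work are solid. World frame = base frame: x ahead of the robot, y to its left, z up, the work surface at z = 0. Lengths are in m, angles in rad, forces in N, time in s.
With the tool pointing down it reaches from about 0.25 to 0.725 m from the base axis. Payload 4 kg.
Tool frame: the origin (TCP) lies midway between the tips of the shut fingers; the grasp point (between the pads) lies env.tcp_to_grasp behind it (env.tcp_to_grasp is the distance from the TCP to the grasp point, in m); z points along the fingers, y is the line along which they close (so a half turn about z gives the same grasp; the last joint's range is limited). The gripper opens to 85 mm and grips with 20 to 120 N. Pads are 22 mm wide; open, the fingers measure 114 mm over their backs; the gripper's body (76 mm by 85 mm) begins 54 mm behind the grasp point. The pads swing forward as they close: fully open they stand 13 mm farther back than shut.
Start: joints at [-1.113, 0.241, 0.005, 1.335, 0, 1.571], TCP at [0.221, -0.449, 0.231] pointing down, gripper open.
Joint ranges: [-2.72, 2.72], [-1.05, 1.87], [-1.09, 1.28], [-1.99, 2.15], [-1.42, 1.44], [-3.14, 3.14]. Speed limits (rad/s): [2.79, 2.79, 3.14, 3.14, 3.14, 3.14].

INTERFACE

Orientations are given as a unit quaternion [w, x, y, z].
In Python, from rig import env gives the robot as it stands.
- The arm moves only by the tool carry_out, never from a script. Its argument "moves" is one flat list of numbers, 7 for each row, row after row: the turn, a rotation vector about the tool's x, y, z in units of pi rad (1.0 is pi rad), then the shift along the tool's x, y, z in units of 0.5 m (1.0 is 0.5 m), then the opening, from 0 (shut) to 1 (fully open). In form: [rx, ry, rz, dx, dy, dz, fingers, rx, ry, rz, dx, dy, dz, fingers, ...]. A call has 1 to 5 rows; each row is the pose to reach, as a shift and turn from the pose commanded when the call began, along the tool's axes at that moment, turning the shorter way round; what a row does not reach only later rows make up. A row lasts 1/12 s, in which the tool goes at most 41.7 mm and 7.16 degrees, less where a joint would pass 70% of its speed; a pose out of reach is approached as far as the arm can. A call with a number of a shift or a turn outside -1 to 1 is refused whole. A call with a gripper value outside its range is refused whole. The fingers move at their own pace and stop on an object; "squeeze" is the grip in N (left out, the last holds). Time passes only in rows, so rows that repeat a pose let the fingers close. It gives the time, the measured TCP pose, the force, the opening and the grip force at its end, in the units of the state.
- env.state(): the state, without advancing time (a new reading comes with each control period).
- env.capture(name): name is "scene" or "top" or "wrist"; returns a dict with "pixels" (420x560x3 uint8, blue, green, red), "z_map" (420x560 float32, m along the optical axis (not along the pixel's ray), 0 where there is no reading), "fx", "fy", "cx", "cy" (pixels), "R" (3x3) and "t" (3): a world point X has camera coordinates R X + t. Camera axes: x right, y down, z forward; pixel columns grow to the right and rows downward; lengths in m; the calibration is good to about 2 mm. The wrist camera is an equidistant fisheye: a pixel r from the principal point sees the ray r / f radians off the axis. A picture is of the moment at which its call begins.
- env.close_job(): hands the job in; it is judged then, once.
Trained networks look in a picture, given as the dict that the camera call returned (one of the last four; its "shot" number tells which), for a name from the list of things; names that differ only in an ending like _2 or _b are one class to them, and where a whole thing is asked for, a point or a joint stands for the part that bears it (a point fixed in the world has none). Each returns a list of dicts, best first, with "score" (0 to 1); they miss things now and then, are a little off and sometimes report something else, mostly with a low value. They report only what shows in the picture. A call takes as long as a camera call.
- env.boxes_of(label, picture): "location" ([x, y, z] in m, in world coordinates, good to about 4 mm: the middle of the surface that is visible of it).
The state is a dict: "clock": time; "joints": joint angles; "dq": joint speeds; "tau": joint torques, N m; "position": TCP position; "orientation": TCP orientation; "wrist_force": force on the tool from outside, world axes, zero at the start; "moment": the same for the moment, N m; "grip_width": finger opening in m; "finger_force": force on a finger pad.
Only numpy, scipy, OpenCV 4.12 (cv2) and the standard library are available. Lean on these libraries where they do the work, as an engineer would, in place of code of your own. Each camera call takes 0.05 s, during which the arm holds its last target. There are 200 camera calls.

TASK

Clamp the workpiece in the gluing jig: hook the latch's wire loop over the keeper on the sliding jaw, then press the lever back past centre and seat its handle on the rubber bumper with a steady press of about 15 N (at least 10 N for half a second, never over 25 N), so that the jaw stays drawn in when you let go. Leave the loose things around the jig where they are.

Things in the scene. Friction and masses are not known exactly. Their poses are not given: they have to be found in the camera images.
- jig: Gluing jig, fixed; base plate 232 x 86 x 12 mm. Origin on the underside, below the lever's pivot; x along the draw axis from lever to sliding jaw, z up. Along x (mm): grey fixed block with the latch -95 to 19 (46 wide, top 60 up), bright metal workpiece 25 to 49 (85 wide, top 32), grey sliding jaw 60 to 95 (30 wide, top 60), end plate 108 to 116 (34 wide, top 58).
- pivot (a point): The lever's pivot axis (it runs along the jig's y), mid-width, 74 mm above the jig's underside.
- keeper (a point): Seat of the loop's bar on the jaw's steel keeper (bar centre when hooked), 76 mm along jig x from the pivot, level with it; axes as the jig. Keeper: post 24 mm wide, 7 thick, far face 2.5 mm towards the lever from here; its lip, underside 5 and top 10 mm above here, reaches 2.5 mm beyond here. The bar must go down at 5 mm or more beyond here (up to 11 can be reached), then back under the lip.
- bail_bar (a point): Middle of the cross bar at the free end of the latch's wire loop (bail): a U of 5 mm round steel wire, 44 mm wide over its two parallel legs (the keeper fits between), 90 mm from the loop's pin to the bar's centre. It can be pinched across the legs just inside the bar. The pin sits on the lever, 20 mm from the pivot. Own x runs out along the legs.
- press_point (a point): Point on the handle's pressing face, mid-width, 66 mm from the pivot: the face that looks to the keeper while the handle is upright and up when it is home.
- handle: Flat steel handle of the lever, 22 mm wide, 6 mm thick, from 22 to 89 mm from the pivot. Origin on the pivot axis; own x along the handle to its free end, own -z is the pressing face (3 mm off the origin). Fingers may not load it with more than 25 N; it is pressed, not squeezed.
- lever (a joint): Lever angle, rad. 0 = forward stop, handle 1.536 rad up from jig +x (nearly upright); grows as it swings back from the keeper; dead centre 1.536; 1.606 = home, handle level on the bumper. Friction 0.09 N m holds it where left: 5 to 12 N at the bar swing it along. Hooked, it needs 5 to 10 N at press_point, springs back if let go well before centre, and past centre must be pressed home.
- bail (a joint): Angle of the loop on the lever, rad; lever + bail = how far the loop points above level (0 = level along the jig's +x). Light friction holds it where it is left, and it tends to turn along with the lever, so the bar must be drawn under the lip before it is let go.
- jaw (a joint): How far the jaw is drawn towards the lever, m. 0 = out, against a spring of rubber facing, 14 N per mm; about 0.0046 when properly clamped.
- end_cap_a: Loose black end cap, 30 mm wide, 18 mm high, origin in its underside; beside the jig on its -y side, near the jaw. To be left alone.
- end_cap_b: Loose black end cap like the other; beside the jig on its -y side, near the handle's end. To be left alone.
- tape: Loose roll of black tape, 58 mm across, 19 mm high, origin in its underside; beyond the jig. To be left alone.
- bumper_top (a point): Top of the rubber bumper on the fixed block, 58 mm behind the pivot, 14 mm wide: the level handle's underside touches it when home, 71 mm above the jig's underside. Pressing on gives about 10 N per mm, hard stop after 3 mm.

How it is judged:
On the way, in this order (a step that is already met when the one before it is completed fails the run):
1. the loop's cross bar sits behind the keeper's post, under its lip (x of bail_bar in the frame of keeper between -0.003 and 0.005 m and z of bail_bar in the frame of keeper between -0.013 and 0.006 m), for 0.2 s.
2. with the loop hooked, the handle is pressed home with 10 to 25 N (all of step 1 and value of joint lever above 1.586 rad and contact force between the fingers and handle above 10 N), for 0.3 s.
At the end, for the whole second after the job is handed in: The loop's bar sits behind the keeper's post under the lip (along the draw axis -3 to +5 mm, in height -13 to +6 mm from its seat), the lever is home within 0.02 rad, the jaw is held drawn in over 4 mm, and end caps and tape are within 20 mm of where they started (all of step 1 and value of joint lever above 1.586 rad and value of joint jaw above 0.004 m and distance of each of end_cap_a, end_cap_b, tape from where it was at the start of the episode below 0.02 m); the robot touches nothing.
It fails at once if the handle is pressed or squeezed with more than 25 N (contact force between the fingers and handle above 25 N).
It also fails if it takes over 51 s, if anything falls off the work surface, if the arm or the gripper's body presses on something with over 40 N, if the wrist force passes 120 N, or if a joint passes its speed limit or range.

## Working session

There is one attempt and no reset: what is moved stays moved. The work goes in short steps, Python scripts to look and compute and a tool call to move; the robot and the scene stay as the last step left them, time stands still between calls to the robot, and variables do not carry over. Pictures are saved under pics/ and viewed, at most 10 in all, crops included, and the job is handed in when it is done.

Besides the shell and the picture viewer there is one more tool, called by a JSON object that holds its "api" and its "payload", one argument or row to a line. carry_out: Moves the arm, as the interface text tells. Shifts and turns lie within -1 to 1; 1 stands for 0.5 m of shift or pi rad of turn. Its arguments: {"type":"object","properties":{"moves":{"type":"array","items":{"type":"number"}},"squeeze":{"type":"number"}},"required":["moves"]}

```bash
mkdir -p pics; ls; python3 - <<'E'
from rig import env
import cv2,numpy as np
s=env.state();print({k:np.round(v,3).tolist() for k,v in s.items()},env.tcp_to_grasp)
a=env.capture("top");b=env.capture("scene")
cv2.imwrite("pics/a.png",a["pixels"]);cv2.imwrite("pics/b.png",b["pixels"])
for p in (a,b):
  print(p["fx"],p["cx"],p["cy"],np.round(p["R"],3).tolist(),np.round(p["t"],3).tolist())
  for n in ["jig","keeper","bail_bar","press_point","handle","end_cap_a","tape","bumper_top","pivot"]:
    print(n,[(np.round(d["location"],3).tolist(),round(d["score"],2)) for d in env.boxes_of(n,p)[:3]])
E
```

```text
pics
{'clock': 0.0, 'joints': [-1.113, 0.241, 0.004, 1.335, 0.0, 1.571], 'dq': [-0.0, 0.001, 0.0, -0.0, -0.0, 0.0], 'tau': [0.0, -37.232, 25.241, 0.017, 0.0, -0.0], 'position': [0.221, -0.448, 0.23], 'orientation': [-0.001, 0.974, 0.227, -0.0], 'wrist_force': [-0.067, -0.03, -0.774], 'moment': [0.012, -0.032, -0.048], 'finger_force': 0.0, 'grip_width': 0.086} 0.0187
545.7365370920368 283.79544856457244 211.90938545022328 [[-0.018, -0.999, -0.026], [-0.983, 0.023, -0.182], [0.183, 0.022, -0.983]] [-0.276, 0.568, 0.868]
jig [([0.467, -0.255, 0.038], 0.72), ([0.507, -0.313, 0.022], 0.49)]
keeper [([0.532, -0.247, 0.067], 0.56)]
bail_bar [([0.511, -0.247, 0.116], 0.94), ([0.465, -0.251, 0.037], 0.39)]
press_point [([0.456, -0.258, 0.166], 0.55)]
handle [([0.461, -0.258, 0.165], 0.48), ([0.467, -0.251, 0.035], 0.28)]
end_cap_a [([0.507, -0.315, 0.021], 0.55), ([0.42, -0.326, 0.023], 0.54)]
tape [([0.697, -0.214, 0.024], 0.81), ([0.515, -0.246, 0.112], 0.65), ([0.456, -0.256, 0.165], 0.25)]
bumper_top [([0.466, -0.254, 0.031], 0.96)]
pivot [([0.469, -0.25, 0.038], 0.85)]
495.68676323950365 272.3231085372369 209.41840656600894 [[0.467, -0.884, -0.011], [-0.627, -0.322, -0.71], [0.624, 0.339, -0.704]] [-0.503, 0.325, 0.707]
jig [([0.38, -0.255, 0.067], 0.94)]
keeper []
bail_bar [([0.378, -0.257, 0.063], 0.7)]
press_point []
handle []
end_cap_a []
tape []
bumper_top [([0.379, -0.252, 0.07], 0.92)]
pivot [([0.38, -0.256, 0.066], 0.64)]
```

View pics/a.png

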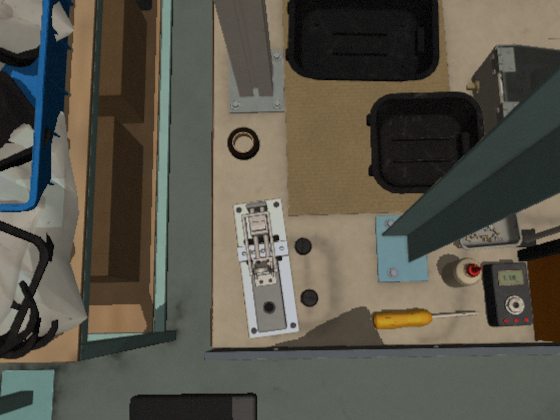

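View pics/b.png

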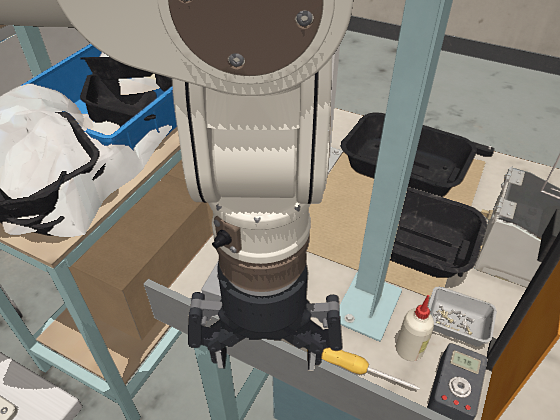

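```bash
cat > h.py <<'E'
from rig import env
import numpy as np,cv2
from scipy.spatial.transform import Rotation as Rn
def cloud(p):
    v,u=np.mgrid[:420,:560];z=p["z_map"]
    c=np.stack([(u-p["cx"])/p["fx"]*z,(v-p["cy"])/p["fy"]*z,z],-1)
    return (c-p["t"])@p["R"]
E
python3 - <<'E'
from h import *
p=env.capture("top");X=cloud(p);z=p["z_map"]
print("table",np.median(X[300:330,215:235,2]))
m=np.zeros((420,560),bool);m[192:342,228:304]=1
m&=z>0
M=m&(X[...,2]>0.008)&(X[...,2]<0.12)&(X[...,1]>-0.303+0.0*X[...,0])
q=m&(X[...,2]>0.009)&(X[...,2]<0.02)
print("plate z",np.median(X[q][:,2]))
n,l,st,ce=cv2.connectedComponentsWithStats(M.astype(np.uint8))
k=1+np.argmax(st[1:,4]);P=X[(l==k)]
low=X[(l==k)&q][:,:2]
print(cv2.minAreaRect((low*1000).astype(np.float32)),len(low))
H=X[m&(X[...,2]>0.1)];print(len(H))
for r in H[np.argsort(H[:,2])][::max(1,len(H)//60)]:print(np.round(r*1000).astype(int).tolist(),end=' ')
c=p["pixels"][190:345,225:315];cv2.imwrite("pics/c.png",cv2.resize(c,None,fx=3.8,fy=3.8,interpolation=cv2.INTER_CUBIC))
E
```

```text
table 0.004684621320655159
plate z 0.01639926500854028
((475.7210693359375, -252.82781982421875), (232.3470916748047, 86.14128112792969), 6.800332546234131) 2695
574
[465, -271, 100] [480, -269, 101] [468, -233, 101] [479, -271, 101] [471, -233, 102] [465, -237, 102] [467, -274, 103] [461, -272, 103] [474, -273, 103] [464, -269, 104] [477, -235, 104] [474, -232, 105] [476, -232, 105] [475, -274, 106] [473, -235, 106] [482, -234, 106] [457, -251, 107] [487, -270, 107] [495, -268, 107] [458, -254, 108] [493, -268, 108] [488, -233, 109] [497, -231, 109] [507, -267, 109] [491, -231, 110] [506, -231, 110] [504, -267, 111] [513, -267, 111] [516, -230, 111] [502, -230, 112] [510, -269, 112] [521, -269, 113] [520, -226, 114] [511, -269, 114] [511, -230, 115] [525, -229, 115] [525, -265, 116] [531, -265, 117] [526, -229, 117] [528, -266, 117] [541, -266, 118] [545, -265, 118] [537, -266, 118] [540, -265, 119] [526, -268, 119] [547, -253, 119] [534, -266, 119] [542, -267, 120] [539, -266, 120] [551, -260, 120] [548, -259, 121] [459, -262, 121] [539, -225, 121] [537, -263, 122] [544, -230, 122] [549, -250, 123] [464, -263, 148] [457, -266, 158] [454, -246, 162] [458, -248, 164] [460, -261, 165] [457, -261, 166] [461, -259, 167] [455, -252, 168]
```

View pics/c.png

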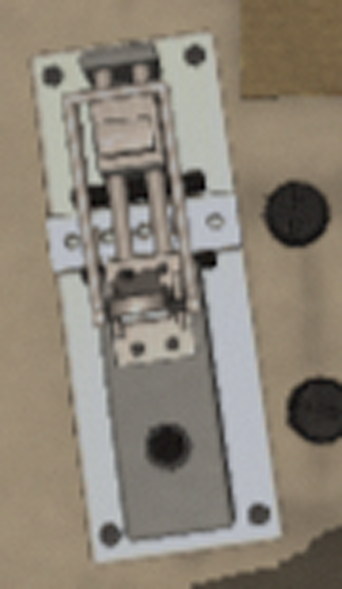

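```bash
python3 - <<'E'
from h import *
p=env.capture("top");X=cloud(p)
for (v,u) in [(180,225),(190,265),(320,225),(310,330),(250,350),(340,320)]:print(np.round(X[v-3:v+4,u-3:u+4].reshape(-1,3).mean(0),4).tolist())
a=np.radians(6.8);ex=np.array([np.cos(a),np.sin(a)]);ey=np.array([-ex[1],ex[0]])
c=np.array([.4757,-.2528])
Y=X[190:345,225:315].reshape(-1,3);u=(Y[:,:2]-c)@ex*1e3;w=(Y[:,:2]-c)@ey*1e3;z=Y[:,2]*1e3-4.5
k=abs(w)<13
for b in range(-126,130,4):
  s=k&(u>=b)&(u<b+4)
  if s.any():print(b+2,s.sum(),np.round(np.percentile(z[s],[10,50,90])).astype(int).tolist(),end=';')
print()
for n,s in (("legs",(z>85)&(z<125)&(abs(w)>15)&(abs(w)<27)),("bar",(z>100)&(z<130)&(abs(w)<15)&(u>60))):
  print(n,s.sum(),np.polyfit(u[s],z[s],1),u[s].min(),np.percentile(u[s],[5,50,95]),z[s].mean(),w[s].mean())
s=(z>120)&(u<40);print("handle",u[s].mean(),w[s].mean(),z[s].max(),np.c_[u[s],w[s],z[s]][::3].round().astype(int).tolist())
E
```

```text
[0.6263, -0.1855, 0.0237]
[0.6109, -0.2543, 0.005]
[0.3857, -0.1833, 0.0044]
[0.3991, -0.3614, 0.0237]
[0.4987, -0.3986, 0.0242]
[0.3498, -0.3439, 0.0046]
-124 39 [-1, 1, 2];-120 37 [-2, 0, 2];-116 35 [-1, 9, 13];-112 39 [10, 12, 14];-108 29 [12, 15, 60];-104 42 [58, 60, 62];-100 40 [59, 60, 62];-96 42 [58, 60, 62];-92 40 [58, 60, 62];-88 44 [58, 60, 62];-84 40 [58, 60, 62];-80 42 [58, 60, 62];-76 43 [59, 62, 71];-72 42 [60, 66, 71];-68 41 [60, 69, 73];-64 37 [60, 62, 70];-60 41 [58, 61, 63];-56 40 [58, 61, 62];-52 40 [59, 60, 62];-48 42 [58, 60, 61];-44 40 [59, 60, 62];-40 39 [57, 60, 62];-36 41 [58, 60, 62];-32 42 [61, 63, 65];-28 40 [62, 64, 66];-24 43 [61, 63, 66];-20 97 [63, 100, 162];-16 59 [76, 145, 163];-12 7 [108, 146, 148];-8 13 [74, 78, 81];-4 33 [62, 64, 81];0 39 [61, 64, 66];4 39 [62, 65, 67];8 36 [61, 63, 65];12 18 [33, 49, 51];16 40 [31, 48, 50];20 37 [32, 48, 52];24 31 [13, 49, 52];28 46 [15, 46, 51];32 37 [32, 48, 51];36 30 [32, 49, 52];40 42 [12, 45, 52];44 43 [31, 48, 50];48 57 [34, 51, 61];52 55 [60, 63, 82];56 59 [64, 83, 85];60 41 [82, 84, 86];64 38 [81, 85, 87]
[... 598 characters left out ...]
 [[-87, -46, 945], [-87, -46, 945], [-87, -46, 945], [-87, -46, 945], [-87, -46, 945], [-87, -46, 945], [-87, -46, 945], [-87, -46, 945], [-87, -46, 945], [-87, -46, 945], [-87, -46, 945], [-13, -10, 139], [-16, -7, 159], [-14, -11, 136], [-14, 8, 146], [-16, 2, 165], [-16, -2, 161], [-17, -6, 160], [-17, -10, 156], [-16, 9, 157], [-17, 4, 160], [-18, 0, 165], [-18, -4, 163], [-19, -8, 159], [-17, 11, 153], [-18, 6, 160], [-19, 1, 163], [-20, -3, 162], [-20, -7, 159], [-20, -11, 153], [-87, -46, 945], [-20, 5, 159], [-21, 0, 162], [-21, -4, 162], [-19, -7, 129], [-21, 8, 160], [-20, 4, 144], [-87, -46, 945], [-87, -46, 945], [-87, -46, 945], [-87, -46, 945], [-87, -46, 945], [-87, -46, 945]]
```

{"api": "carry_out", "payload": {
  "moves": [0,0,0.108,0.757,-0.082,0,1,0,0,0.108,0.757,-0.082,0,1,0,0,0.108,0.757,-0.082,0,1,0,0,0.108,0.757,-0.082,0,1,0,0,0.108,0.757,-0.082,0,1]
}}

```text
clock: 1.52
position: [0.3863, -0.3438, 0.2315]
orientation: [0.0, 0.998, 0.058, 0.0]
wrist_force: [0.9, -1.6, -0.4]
grip_width: 0.0856
finger_force: 0.0
```

```bash
cat >> h.py <<'E'
yaw=np.radians(6.8);piv=np.array([.4638,-.2542,.074])
Rj=Rn.from_euler('z',yaw)
def tool(pitch): # pitch>0: fingers point back towards jig -x
    return Rj*Rn.from_euler('y',pitch)*Rn.from_euler('x',np.pi)
def pose():
    s=env.state();q=s["orientation"];return s,np.array(s["position"]),Rn.from_quat([q[1],q[2],q[3],q[0]])
def go(x,z,pitch=0,y=0,back=0):
    "TCP to jig coords rel pivot (m); back: point `back` behind TCP goes there"
    s,p,R=pose();T=tool(pitch)
    tgt=piv+Rj.apply([x,y,z])+T.apply([0,0,back])
    r=(R.inv()*T).as_rotvec()/np.pi;d=R.inv().apply(tgt-p)/.5
    print("move",np.round(r,4).tolist(),np.round(d,4).tolist())
def show():
    s,p,R=pose();j=Rj.inv().apply(p-piv)*1e3
    print("t",round(s["clock"],2),"jig",np.round(j,1),"F(jig)",np.round(Rj.inv().apply(s["wrist_force"]),1),"M",np.round(s["moment"],2),"w",np.round(s["grip_width"],4),"ff",np.round(s["finger_force"],1),"rot",np.round((R*tool(0).inv()).as_rotvec(),3))
E
python3 -c "
from h import *
show();go(.079,.15)"
```

```text
t 1.52 jig [-87.6 -79.8 157.5] F(jig) [ 0.7 -1.7 -0.4] M [-0.03 -0.06 -0.01] w 0.0856 ff 0.0 rot [-0.    -0.    -0.002]
move [0.0002, -0.0001, -0.0006] [0.3329, -0.1602, 0.015]
```

{"api": "carry_out", "payload": {
  "moves": [0,0,0,0.333,-0.16,0.015,1,0,0,0,0.333,-0.16,0.015,1,0,0,0,0.333,-0.16,0.015,1,0,0,0,0.333,-0.16,0.015,1,0,0,0,0.333,-0.16,0.015,1]
}}

```text
clock: 1.93
position: [0.5447, -0.2422, 0.2231]
orientation: [-0.001, 0.998, 0.061, 0.001]
wrist_force: [-0.2, -0.2, 0.1]
grip_width: 0.0854
finger_force: 0.0
```

```bash
python3 - <<'E'
from h import *
show()
p=env.capture("wrist");cv2.imwrite("pics/d.png",p["pixels"])
R,t=p["R"],p["t"]
for n in ["keeper","bail_bar","handle","press_point","jig"]:
  print(n,[(np.round(Rj.inv().apply(np.array(d["location"])-piv)*1e3).tolist(),round(d["score"],2)) for d in env.boxes_of(n,p)[:2]])
# cloud
v,u=np.mgrid[:420,:560];x=(u-p["cx"])/p["fx"];y=(v-p["cy"])/p["fy"];th=np.hypot(x,y)+1e-9
z=p["z_map"];s=np.tan(th)/th*z;ok=(z>0)&(th<1.3)
W=(np.stack([x*s,y*s,z],-1)-t)@R;J=Rj.inv().apply((W[ok]-piv))*1e3
np.save("J.npy",J)
k=(J[:,2]>-80)&(J[:,2]<-65)&(abs(J[:,0])<250)&(abs(J[:,1])<150)
print("table z",np.percentile(J[k,2],[10,50,90]))
q=(abs(J[:,2]+62)<3.5)&(abs(J[:,1])<60)&(J[:,0]>-150)&(J[:,0]<170)
print("plate",q.sum(),np.percentile(J[q],[1,50,99],axis=0).round(1).tolist())
q=(J[:,2]>4)&(J[:,2]<13)&(abs(J[:,1])<14)&(J[:,0]>55)&(J[:,0]<90);print("lip",q.sum(),np.percentile(J[q],[2,50,98],axis=0).round(1).tolist())
q=(J[:,2]>20)&(J[:,2]<50)&(abs(J[:,1])<15)&(J[:,0]>65)&(J[:,0]<100);print("bar",q.sum(),np.percentile(J[q],[2,50,98],axis=0).round(1).tolist())
q=(J[:,2]>15)&(J[:,2]<50)&(abs(J[:,1])<28)&(abs(J[:,1])>14)&(J[:,0]>50)&(J[:,0]<100);print("legs",q.sum(),np.percentile(J[q],[2,50,98],axis=0).round(1).tolist())
E
```

```text
t 1.93 jig [ 81.8   2.4 149.1] F(jig) [-0.3 -0.2  0.1] M [-0.05  0.02 -0.05] w 0.0854 ff 0.0 rot [ 0.001 -0.001  0.004]
keeper [([76.0, 3.0, -6.0], 0.62), ([-2.0, -3.0, 67.0], 0.23)]
bail_bar [([56.0, 1.0, 42.0], 0.67), ([78.0, -1.0, -5.0], 0.48)]
handle [([1.0, -2.0, 65.0], 0.6)]
press_point [([3.0, 0.0, 66.0], 0.93)]
jig [([39.0, -3.0, -35.0], 0.56)]
table z [-70.32663901 -69.1178733  -65.73899255]
plate 971 [[-133.1, -59.7, -65.4], [87.2, -27.8, -59.6], [153.0, 55.9, -58.5]]
lip 34 [[68.4, -10.8, 9.6], [77.5, -0.1, 11.1], [78.1, 10.6, 12.9]]
bar 226 [[82.8, -14.4, 44.2], [85.0, 0.2, 46.3], [86.8, 14.5, 47.6]]
legs 514 [[51.2, -21.8, 38.4], [71.7, 14.1, 43.5], [86.5, 21.6, 47.2]]
```

View pics/d.png

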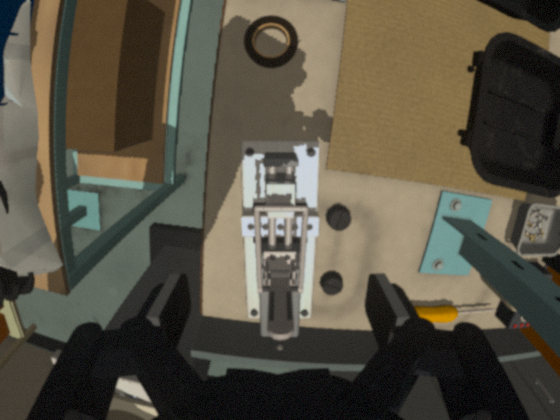

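```bash
sed -i 's/-.2542,.074\]/-.2542,.0785]/' h.py; python3 -c "
from h import *
show();go(.079,.0213)"
```

```text
t 2.23 jig [ 76.6  -1.1 145.4] F(jig) [-0.6  0.3  0.7] M [-0.05 -0.01  0.03] w 0.0854 ff 0.0 rot [-0.     0.001 -0.001]
move [0.0, 0.0002, -0.0005] [0.0049, -0.0023, 0.2481]
```

{"api": "carry_out", "payload": {
  "moves": [0,0,0,0.005,-0.002,0.08,1,0,0,0,0.005,-0.002,0.16,1,0,0,0,0.005,-0.002,0.22,1,0,0,0,0.005,-0.002,0.248,1,0,0,0,0.005,-0.002,0.248,1]
}}

```text
clock: 2.65
position: [0.539, -0.2442, 0.0957]
orientation: [-0.002, 0.998, 0.058, -0.004]
wrist_force: [-0.3, 0.7, -0.1]
grip_width: 0.0856
finger_force: 0.0
```

{"api": "carry_out", "payload": {
  "moves": [0,0,0,0,0,0,0.6,0,0,0,0,0,0,0.6,0,0,0,0,0,0,0.6],
  "squeeze": 20
}}

```text
clock: 2.9
position: [0.5445, -0.2455, 0.1023]
orientation: [0.001, 0.998, 0.059, 0.002]
wrist_force: [-0.5, 0.6, 0.2]
grip_width: 0.0522
finger_force: 0.0
```

```bash
python3 -c "
from h import *
show();go(.079,.0213)
p=env.capture('wrist');cv2.imwrite('pics/e.png',p['pixels'])"
```

```text
t 2.9 jig [81.2 -0.9 23.8] F(jig) [-0.4  0.6  0.2] M [-0.03 -0.01  0.  ] w 0.0522 ff 0.0 rot [-0.002 -0.004 -0.001]
move [0.0007, -0.0012, -0.0004] [-0.0044, -0.0018, 0.0049]
```

View pics/e.png

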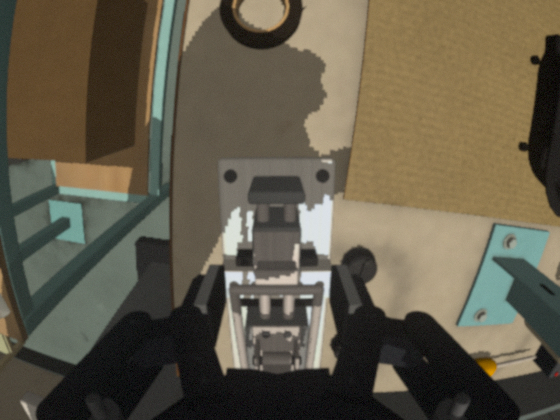

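{"api": "carry_out", "payload": {
  "moves": [0,0,0,0,0,0,0.3,0,0,0,0,0,0,0.3,0,0,0,0,0,0,0.3,0,0,0,0,0,0,0.3],
  "squeeze": 20
}}

```text
clock: 3.28
position: [0.5446, -0.2447, 0.1007]
orientation: [0.001, 0.998, 0.059, 0.001]
wrist_force: [4.2, 0.2, 1.0]
grip_width: 0.0425
finger_force: 20.3
```

```bash
python3 -c "
from h import *
show()"
```

```text
t 3.28 jig [81.3 -0.1 22.2] F(jig) [ 4.2 -0.3  1. ] M [-0.27 -0.54  0.  ] w 0.0425 ff 20.3 rot [-0.001 -0.003  0.   ]
```

{"api": "carry_out", "payload": {
  "moves": [0,0,0,0.001,0,0.01,0.3,0,0,0,0.0024,0,0.02,0.3,0,0,0,0.003,0,0.03,0.3,0,0,0,0.004,0,0.04,0.3]
}}

```text
clock: 3.62
position: [0.5459, -0.2444, 0.0794]
orientation: [0.0, 0.998, 0.059, 0.0]
wrist_force: [3.3, -0.9, 1.7]
grip_width: 0.0425
finger_force: 20.8
```

```bash
python3 -c "
from h import *
show()"
```

```text
t 3.62 jig [82.7  0.   0.9] F(jig) [ 3.2 -1.3  1.7] M [-0.45 -0.51  0.07] w 0.0425 ff 20.8 rot [-0.001 -0.001 -0.   ]
```

{"api": "carry_out", "payload": {
  "moves": [0,0,0,0,0,0.01,0.3,0,0,0,0,0,0.02,0.3,0,0,0,-0.001,0,0.03,0.3,0,0,0,-0.002,0,0.04,0.3,0,0,0,-0.002,0,0.043,0.3]
}}

```text
clock: 4.03
position: [0.5424, -0.2445, 0.0568]
orientation: [0.0, 0.998, 0.059, -0.002]
wrist_force: [-1.6, -3.8, 1.9]
grip_width: 0.0429
finger_force: 21.4
```

```bash
python3 - <<'E'
from h import *
show()
p=env.capture("top");X=cloud(p)
J=Rj.inv().apply(X.reshape(-1,3)-piv)*1e3
q=(J[:,2]>70)&(J[:,2]<95)&(abs(J[:,1])<12)&(abs(J[:,0])<70);print("handle top",q.sum(),np.percentile(J[q],[5,50,95],axis=0).round(1).tolist())
p=env.capture("wrist");cv2.imwrite('pics/f.png',cv2.resize(p['pixels'][220:420,180:380],None,fx=2.8,fy=2.8))
v,u=np.mgrid[:420,:560];x=(u-p["cx"])/p["fx"];y=(v-p["cy"])/p["fy"];th=np.hypot(x,y)+1e-9
z=p["z_map"];s=np.tan(th)/th*z;ok=(z>0)&(th<1.3)
W=(np.stack([x*s,y*s,z],-1)-p["t"])@p["R"];J=Rj.inv().apply((W[ok]-piv))*1e3
for zl,zh in((-6,6),(6,14)):
  q=(J[:,2]>zl)&(J[:,2]<zh)&(abs(J[:,1])<14)&(J[:,0]>60)&(J[:,0]<95);print(q.sum(),np.percentile(J[q],[2,50,98],axis=0).round(1).tolist() if q.any() else 0)
E
```

```text
t 4.03 jig [ 79.2   0.3 -21.7] F(jig) [-2.1 -3.6  1.9] M [-0.95  0.53  0.04] w 0.0429 ff 21.4 rot [-0.     0.004 -0.001]
handle top 72 [[-9.0, -10.0, 72.7], [-6.3, -0.7, 86.4], [-2.7, 9.4, 89.3]]
948 [[71.8, -13.0, -5.9], [81.9, -0.3, -4.1], [85.1, 12.9, 5.6]]
1454 [[65.6, -11.4, 6.5], [73.2, 0.2, 10.0], [77.9, 11.4, 11.1]]
```

View pics/f.png

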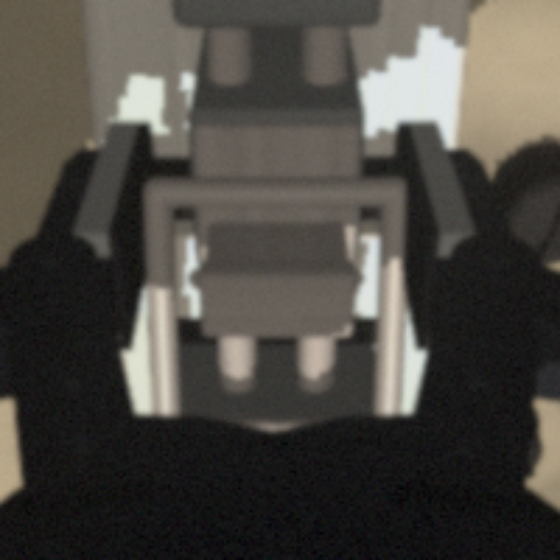

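{"api": "carry_out", "payload": {
  "moves": [0,0,0,-0.004,0,-0.001,0.3,0,0,0,-0.008,0,-0.003,0.3,0,0,0,-0.012,0,-0.004,0.3,0,0,0,-0.014,0,-0.004,0.3]
}}

```text
clock: 4.47
position: [0.5409, -0.2448, 0.0616]
orientation: [0.0, 0.998, 0.06, 0.004]
wrist_force: [7.8, -2.6, -1.3]
grip_width: 0.0429
finger_force: 21.1
```

```bash
python3 - <<'E'
from h import *
show()
p=env.capture("wrist");cv2.imwrite('pics/g.png',cv2.resize(p['pixels'][220:420,180:380],None,fx=2.8,fy=2.8))
show()
v,u=np.mgrid[:420,:560];x=(u-p["cx"])/p["fx"];y=(v-p["cy"])/p["fy"];th=np.hypot(x,y)+1e-9
z=p["z_map"];s=np.tan(th)/th*z;ok=(z>0)&(th<1.3)
W=(np.stack([x*s,y*s,z],-1)-p["t"])@p["R"];J=Rj.inv().apply((W[ok]-piv))*1e3
for zl,zh in((-9,4),(6,14)):
  q=(J[:,2]>zl)&(J[:,2]<zh)&(abs(J[:,1])<14)&(J[:,0]>70)&(J[:,0]<95);print(q.sum(),np.percentile(J[q],[2,50,98],axis=0).round(1).tolist() if q.any() else 0)
E
```

```text
t 4.47 jig [ 77.7   0.2 -16.9] F(jig) [ 7.4 -3.5 -1.3] M [-0.43 -1.45 -0.08] w 0.0429 ff 21.1 rot [ 0.    -0.008  0.001]
t 4.52 jig [ 77.3   0.2 -17. ] F(jig) [ 5.5 -3.3 -1.9] M [-0.54 -1.22 -0.04] w 0.0423 ff 21.1 rot [ 0.    -0.007  0.001]
1115 [[71.9, -13.0, -8.5], [80.6, 0.1, -0.6], [83.7, 12.9, 2.0]]
983 [[70.3, -11.4, 6.5], [75.2, 0.1, 10.0], [77.9, 11.1, 11.2]]
```

View pics/g.png

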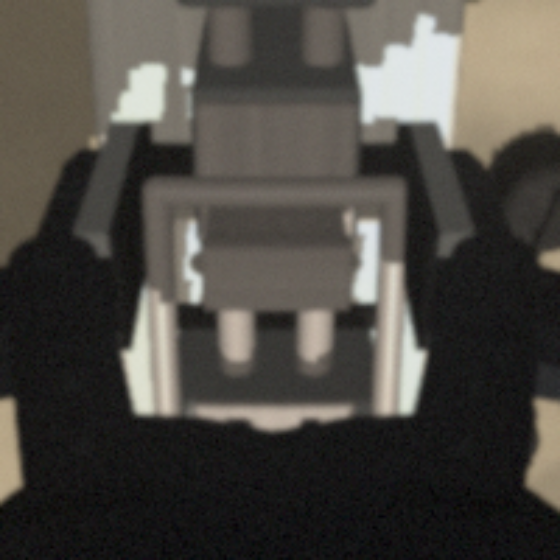

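{"api": "carry_out", "payload": {
  "moves": [0,0,0,-0.004,0,0,0.3,0,0,0,-0.008,0,0,0.3,0,0,0,-0.01,0,0,0.3,0,0,0,-0.01,0,0,0.3]
}}

```text
clock: 4.85
position: [0.5361, -0.2454, 0.0615]
orientation: [0.0, 0.998, 0.06, 0.004]
wrist_force: [7.0, -2.3, -3.1]
grip_width: 0.0429
finger_force: 21.1
```

```bash
cat >> h.py <<'E'
def wcloud():
    p=env.capture("wrist")
    v,u=np.mgrid[:420,:560];x=(u-p["cx"])/p["fx"];y=(v-p["cy"])/p["fy"];th=np.hypot(x,y)+1e-9
    z=p["z_map"];s=np.tan(th)/th*z;ok=(z>0)&(th<1.3)
    W=(np.stack([x*s,y*s,z],-1)-p["t"])@p["R"];return p,Rj.inv().apply((W[ok]-piv))*1e3
def rng(J,x,y,z):
    q=np.all([(J[:,i]>r[0])&(J[:,i]<r[1]) for i,r in enumerate((x,y,z))],0)
    print(q.sum(),np.percentile(J[q],[2,50,98],axis=0).round(1).tolist() if q.any() else 0)
def bar():
    p,J=wcloud();rng(J,(70,95),(-14,14),(-9,4));rng(J,(78.6,95),(-14,14),(-9,4));rng(J,(70,95),(-14,14),(6,14));return p
def handle():
    p=env.capture("top");J=Rj.inv().apply(cloud(p).reshape(-1,3)-piv)*1e3
    rng(J,(-95,25),(-12,12),(28,95))
E
python3 -c "
from h import *
show();bar();handle()"
```

```text
t 4.85 jig [ 72.8   0.2 -17. ] F(jig) [ 6.7 -3.1 -3.1] M [-0.55 -1.5  -0.03] w 0.0429 ff 21.1 rot [ 0.    -0.008  0.001]
718 [[73.6, -13.5, -2.2], [77.3, 0.1, 0.6], [79.0, 13.3, 2.1]]
79 [[78.6, -12.1, -1.6], [78.8, -0.8, -0.4], [79.3, 12.7, 1.2]]
1030 [[70.2, -11.4, 6.5], [74.9, -0.3, 9.9], [78.0, 11.3, 11.1]]
301 [[-44.9, -10.7, 29.6], [-30.1, -0.8, 59.1], [-13.0, 9.5, 78.5]]
```

{"api": "carry_out", "payload": {
  "moves": [0,0,0,-0.002,0,0,0.3,0,0,0,-0.004,0,0,0.3,0,0,0,-0.004,0,0,0.3]
}}

```text
clock: 5.2
position: [0.5348, -0.2456, 0.0616]
orientation: [0.0, 0.998, 0.06, 0.005]
wrist_force: [7.6, -1.6, -2.0]
grip_width: 0.0427
finger_force: 21.0
```

```bash
python3 -c "
from h import *
show();bar()"
```

```text
t 5.2 jig [ 71.6   0.2 -16.9] F(jig) [ 7.3 -2.5 -2. ] M [-0.41 -1.82 -0.05] w 0.0427 ff 21.0 rot [ 0.    -0.009  0.001]
589 [[74.1, -13.5, -1.9], [76.4, -0.3, 0.8], [77.7, 13.5, 2.4]]
0 0
1012 [[70.2, -11.4, 6.6], [74.8, 0.1, 9.9], [77.8, 11.3, 11.2]]
```

{"api": "carry_out", "payload": {
  "moves": [0,0,0,-0.002,0,0,0.3,0,0,0,-0.003,0,0,0.3,0,0,0,-0.003,0,0,0.3]
}}

```text
clock: 5.5
position: [0.5346, -0.2457, 0.0619]
orientation: [0.0, 0.998, 0.06, 0.006]
wrist_force: [11.6, -1.8, -2.6]
grip_width: 0.0431
finger_force: 21.1
```

```bash
python3 -c "
from h import *
show();bar()"
```

```text
t 5.5 jig [ 71.3   0.1 -16.6] F(jig) [11.3 -3.2 -2.6] M [-0.35 -2.24  0.09] w 0.0431 ff 21.1 rot [ 0.    -0.012  0.002]
565 [[74.1, -13.5, -1.5], [76.2, 0.0, 0.9], [77.6, 13.6, 2.5]]
0 0
986 [[70.2, -11.2, 6.4], [74.8, 0.0, 9.9], [77.6, 11.3, 11.1]]
```

{"api": "carry_out", "payload": {
  "moves": [0,0,0,0,0,0,0.8,0,0,0,0,0,0,0.8,0,0,0,0,0,0,0.8,0,0,0,0,0,0,0.8]
}}

```text
clock: 5.88
position: [0.5281, -0.2452, 0.0599]
orientation: [-0.001, 0.998, 0.059, -0.001]
wrist_force: [-0.2, 0.3, 0.2]
grip_width: 0.0681
finger_force: 0.0
```

```bash
python3 -c "
from h import *
show();bar();handle();go(.071,.13)"
```

```text
t 5.88 jig [ 64.9   1.3 -18.6] F(jig) [-0.2  0.3  0.2] M [-0.01  0.01 -0.01] w 0.0681 ff 0.0 rot [0.002 0.002 0.   ]
540 [[73.9, -13.6, -1.4], [76.3, -0.1, 1.2], [77.5, 13.6, 2.5]]
0 0
1118 [[70.2, -11.4, 6.6], [75.0, 0.4, 9.9], [77.8, 11.6, 11.1]]
349 [[-53.1, -10.6, 29.8], [-35.7, -0.0, 55.0], [-17.3, 10.6, 73.6]]
move [-0.0003, 0.0003, -0.0001] [0.0114, 0.0016, -0.2969]
```

{"api": "carry_out", "payload": {
  "moves": [0,0,0,0,0,-0.08,0.8,0,0,0,0,0,-0.16,0.8,0,0,0,0,0,-0.24,0,0,0,0,0,0,-0.28,0,0,0,0,0,0,-0.28,0]
}}

```text
clock: 6.4
position: [0.5318, -0.2473, 0.2069]
orientation: [0.003, 0.998, 0.059, 0.005]
wrist_force: [0.3, -0.3, 0.9]
grip_width: 0.0326
finger_force: 0.0
```

```bash
cat >> h.py <<'E'
def ap(th,phi,g):
    x,z=66e-3*np.array([np.cos(th),np.sin(th)])+(3e-3+g)*np.array([np.sin(th),-np.cos(th)])
    go(x,z,phi)
E
python3 -c "
from h import *
show();handle();ap(2.196,.7,.035)"
```

```text
t 6.4 jig [ 68.4  -1.2 128.4] F(jig) [ 0.3 -0.4  0.9] M [ 0.01  0.03 -0.03] w 0.0326 ff 0.0 rot [-0.005 -0.01  -0.   ]
349 [[-53.1, -10.8, 29.9], [-35.6, -0.3, 54.5], [-17.0, 10.6, 73.2]]
move [0.001, -0.2247, -0.0005] [-0.1505, -0.0013, 0.0981]
```

{"api": "carry_out", "payload": {
  "moves": [0,-0.225,0,-0.15,0,0.05,0,0,-0.225,0,-0.15,0,0.098,0,0,-0.225,0,-0.15,0,0.098,0,0,-0.225,0,-0.15,0,0.098,0,0,-0.225,0,-0.15,0,0.098,0]
}}

```text
clock: 6.87
position: [0.4526, -0.2547, 0.1505]
orientation: [0.018, 0.949, 0.056, -0.311]
wrist_force: [0.6, -1.1, 0.8]
grip_width: 0.0
finger_force: 0.0
```

{"api": "carry_out", "payload": {
  "moves": [0,-0.025,0,0,0,0,0,0,-0.025,0,0,0,0,0,0,-0.025,0,0,0,0,0]
}}

```text
clock: 7.12
position: [0.4538, -0.2541, 0.1472]
orientation: [0.019, 0.936, 0.057, -0.347]
wrist_force: [0.1, 0.7, -0.2]
grip_width: -0.0003
finger_force: 0.0
```

```bash
python3 -c "
from h import *
show();p=env.capture('wrist');cv2.imwrite('pics/k.png',p['pixels']);show();ap(2.196,.7,.005)"
```

```text
t 7.12 jig [-9.9  1.3 68.7] F(jig) [ 0.2  0.7 -0.2] M [ 0.07 -0.62 -0.01] w -0.0003 ff 0.0 rot [-0.081  0.704  0.002]
t 7.17 jig [-9.9  0.8 71. ] F(jig) [ 0.4 -0.2 -0.5] M [ 0.1  -0.61  0.01] w 0.0 ff 0.0 rot [-0.082  0.7    0.001]
move [-0.0004, 0.0016, 0.0003] [-0.0173, 0.0016, 0.0483]
```

View pics/k.png

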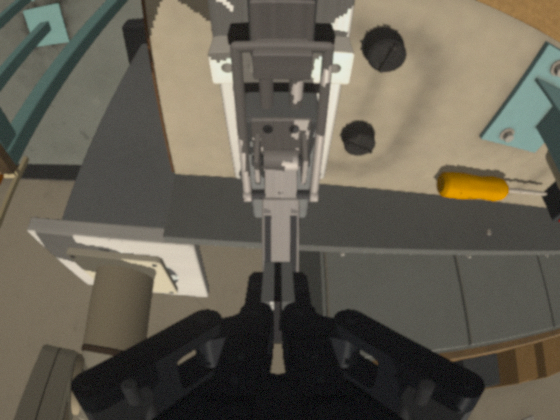

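{"api": "carry_out", "payload": {
  "moves": [0,0,0,-0.008,0.001,0.02,0,0,0,0,-0.016,0.001,0.044,0,0,0,0,-0.017,0.001,0.048,0,0,0,0,-0.017,0.001,0.048,0]
}}

```text
clock: 7.5
position: [0.4317, -0.2584, 0.1405]
orientation: [0.021, 0.938, 0.055, -0.343]
wrist_force: [-0.7, -0.2, -0.4]
grip_width: 0.0
finger_force: 0.0
```

```bash
python3 -c "
from h import *
show();ap(2.196,.7,0);ap(2.25,.7,0);ap(2.35,.65,0);ap(2.45,.6,0);ap(2.55,.5,0)"
```

```text
t 7.5 jig [-32.4  -0.3  62. ] F(jig) [-0.7 -0.1 -0.4] M [ 0.05 -0.6   0.  ] w 0.0 ff 0.0 rot [-0.083  0.696 -0.002]
move [-0.0001, 0.0002, -0.0007] [0.0029, -0.0007, 0.0152]
move [-0.0001, 0.0002, -0.0007] [0.001, -0.0007, 0.0221]
move [-0.0001, 0.0161, -0.0007] [-0.0014, -0.0007, 0.0351]
move [-0.0001, 0.032, -0.0007] [-0.0026, -0.0007, 0.0482]
move [-0.0001, 0.0638, -0.0007] [-0.0024, -0.0006, 0.0614]
```

{"api": "carry_out", "payload": {
  "moves": [0,0,0,0.002,0,0.007,0,0,0,0,0.003,0,0.015,0,0,0,0,0.001,0,0.022,0,0,0.008,0,0,0,0.029,0,0,0.016,0,-0.001,0,0.035,0]
}}

```text
clock: 7.92
position: [0.4216, -0.2594, 0.1254]
orientation: [0.019, 0.946, 0.056, -0.319]
wrist_force: [3.1, -0.2, 4.4]
grip_width: 0.0003
finger_force: 2.5
```

```bash
python3 -c "
from h import *
show();handle();[ap(t,f,0) for t,f in((2.35,.65),(2.45,.6),(2.55,.5),(2.65,.42),(2.75,.34))]"
```

```text
t 7.92 jig [-42.5  -0.2  46.9] F(jig) [ 3.1 -0.6  4.4] M [ 0.07 -0.58 -0.05] w 0.0003 ff 2.5 rot [-0.078  0.647  0.   ]
537 [[-63.1, -11.1, 50.7], [-38.1, 0.2, 66.7], [-8.8, 11.2, 93.8]]
move [0.0002, -0.0003, -0.0003] [-0.004, -0.0007, -0.0009]
move [0.0002, 0.0157, -0.0003] [-0.0058, -0.0007, 0.0122]
move [0.0002, 0.0475, -0.0003] [-0.0063, -0.0007, 0.0254]
move [0.0002, 0.073, -0.0003] [-0.0055, -0.0007, 0.0386]
move [0.0002, 0.0984, -0.0003] [-0.0034, -0.0007, 0.0516]
```

{"api": "carry_out", "payload": {
  "moves": [0,0.008,0,-0.004,0,0.007,0,0,0.016,0,-0.006,0,0.014,0,0,0.032,0,-0.006,0,0.02,0,0,0.048,0,-0.006,0,0.027,0,0,0.06,0,-0.006,0,0.033,0]
}}

```text
clock: 8.38
position: [0.4112, -0.2609, 0.1148]
orientation: [0.014, 0.972, 0.058, -0.226]
wrist_force: [4.3, 1.5, 3.1]
grip_width: -0.0001
finger_force: 3.0
```

```bash
python3 -c "
from h import *
show();bar();[ap(t,f,0) for t,f in((2.6,.47),(2.65,.42),(2.75,.34),(2.85,.26),(2.95,.18))]"
```

```text
t 8.38 jig [-53.   -0.4  36.3] F(jig) [4.5 1.  3.1] M [ 0.31 -1.17 -0.05] w -0.0001 ff 3.0 rot [-0.056  0.453 -0.   ]
0 0
0 0
0 0
move [0.0005, -0.0042, -0.0005] [-0.0009, -0.001, 0.0011]
move [0.0005, 0.0117, -0.0005] [-0.0016, -0.001, 0.0077]
move [0.0005, 0.0371, -0.0005] [-0.002, -0.001, 0.0209]
move [0.0005, 0.0626, -0.0005] [-0.0011, -0.0011, 0.034]
move [0.0005, 0.0881, -0.0004] [0.0011, -0.0011, 0.0471]
```

{"api": "carry_out", "payload": {
  "moves": [0,0.012,0,-0.002,0,0.008,0,0,0.024,0,-0.002,0,0.014,0,0,0.037,0,-0.002,0,0.021,0,0,0.05,0,-0.002,0,0.027,0,0,0.062,0,-0.001,0,0.033,0]
}}

```text
clock: 8.85
position: [0.4027, -0.262, 0.1004]
orientation: [0.009, 0.989, 0.059, -0.132]
wrist_force: [3.7, -0.0, 4.0]
grip_width: 0.0003
finger_force: 2.0
```

```bash
python3 -c "
from h import *
show();[ap(t,f,0) for t,f in((2.85,.26),(2.95,.18),(3.05,.1),(3.1,.05),(3.14,.0))]"
```

```text
t 8.85 jig [-61.6  -0.6  21.9] F(jig) [ 3.7 -0.5  4. ] M [ 0.12 -0.7  -0.04] w 0.0003 ff 2.0 rot [-0.033  0.263 -0.   ]
move [0.0005, 0.0017, -0.0001] [-0.0015, -0.0011, 0.0005]
move [0.0005, 0.0271, -0.0] [-0.0018, -0.0011, 0.0137]
move [0.0005, 0.0526, -0.0] [-0.0008, -0.0012, 0.0268]
move [0.0005, 0.0685, -0.0] [0.0002, -0.0012, 0.0334]
move [0.0005, 0.0844, -0.0] [0.0013, -0.0012, 0.0386]
```

{"api": "carry_out", "payload": {
  "moves": [0,0.013,0,-0.001,0,0.007,0,0,0.027,0,-0.002,0,0.013,0,0,0.04,0,-0.001,0,0.02,0,0,0.05,0,-0.001,0,0.025,0,0,0.06,0,0,0,0.028,0]
}}

```text
clock: 9.27
position: [0.3975, -0.2624, 0.0863]
orientation: [0.003, 0.997, 0.059, -0.04]
wrist_force: [0.1, -0.4, 0.5]
grip_width: 0.0
finger_force: 0.6
```

```bash
python3 -c "
from h import *
show();[ap(t,f,0) for t,f in((3.05,.08),(3.1,.04),(3.142,.0))]"
```

```text
t 9.27 jig [-66.8  -0.3   7.8] F(jig) [ 0.  -0.4  0.5] M [-0.07 -0.1   0.02] w 0.0 ff 0.6 rot [-0.01  0.08 -0.  ]
move [0.0001, 0.0001, -0.0001] [0.0025, -0.0005, -0.0027]
move [0.0001, 0.0128, -0.0001] [0.0023, -0.0005, 0.0039]
move [0.0001, 0.0255, -0.0001] [0.0024, -0.0005, 0.0095]
```

{"api": "carry_out", "payload": {
  "moves": [0,0.012,0,0.001,0,0.002,0,0,0.025,0,0.002,0,0.004,0,0,0.025,0,0.002,0,0.006,0,0,0.025,0,0.002,0,0.006,0]
}}

```text
clock: 9.6
position: [0.3972, -0.2619, 0.0828]
orientation: [-0.0, 0.998, 0.059, -0.003]
wrist_force: [0.1, 0.4, 0.3]
grip_width: -0.0002
finger_force: 0.0
```

```bash
python3 -c "
from h import *
show();handle()"
```

```text
t 9.6 jig [-67.1   0.2   4.3] F(jig) [0.1 0.4 0.3] M [0.01 0.01 0.03] w -0.0002 ff 0.0 rot [ 0.     0.005 -0.001]
0 0
```

{"api": "carry_out", "payload": {
  "moves": [0,0,0,0,0,0.001,0,0,0,0,0,0,0.002,0,0,0,0,0,0,0.002,0]
}}

```text
clock: 9.9
position: [0.3984, -0.2621, 0.0819]
orientation: [0.0, 0.998, 0.059, -0.002]
wrist_force: [0.6, -0.1, -0.1]
grip_width: -0.0004
finger_force: 0.0
```

{"api": "carry_out", "payload": {
  "moves": [0,0,0,0,0,0.001,0,0,0,0,0,0,0.002,0,0,0,0,0,0,0.002,0]
}}

```text
clock: 10.15
position: [0.3984, -0.2621, 0.0815]
orientation: [0.0, 0.998, 0.059, -0.001]
wrist_force: [-0.7, 0.4, 3.3]
grip_width: 0.0
finger_force: 1.7
```

{"api": "carry_out", "payload": {
  "moves": [0,0,0,0,0,0.001,0,0,0,0,0,0,0.002,0,0,0,0,0,0,0.002,0]
}}

```text
clock: 10.4
position: [0.3984, -0.2621, 0.0809]
orientation: [0.0, 0.998, 0.059, -0.001]
wrist_force: [-1.2, 0.9, 5.5]
grip_width: -0.0002
finger_force: 3.6
```

{"api": "carry_out", "payload": {
  "moves": [0,0,0,0,0,0.001,0,0,0,0,0,0,0.002,0,0,0,0,0,0,0.003,0,0,0,0,0,0,0.004,0,0,0,0,0,0,0.004,0]
}}

```text
clock: 10.82
position: [0.3984, -0.2622, 0.08]
orientation: [0.0, 0.998, 0.059, -0.001]
wrist_force: [-3.5, 2.9, 14.9]
grip_width: -0.0003
finger_force: 7.7
```

```bash
python3 -c "
from h import *
show()"
```

```text
t 10.82 jig [-65.9  -0.2   1.5] F(jig) [-3.1  3.3 14.9] M [ 0.62  0.76 -0.04] w -0.0003 ff 7.7 rot [-0.001  0.001 -0.   ]
```

15 N; hold for more than half a second.

{"api": "carry_out", "payload": {
  "moves": [0,0,0,0,0,0,0,0,0,0,0,0,0,0,0,0,0,0,0,0,0,0,0,0,0,0,0,0,0,0,0,0,0,0,0]
}}

```text
clock: 11.23
position: [0.3983, -0.2622, 0.08]
orientation: [0.0, 0.998, 0.059, -0.001]
wrist_force: [-3.2, 2.9, 15.5]
grip_width: 0.0
finger_force: 7.7
```

{"api": "carry_out", "payload": {
  "moves": [0,0,0,0,0,0,0,0,0,0,0,0,0,0,0,0,0,0,0,0,0,0,0,0,0,0,0,0,0,0,0,0,0,0,0]
}}

```text
clock: 11.65
position: [0.3984, -0.2622, 0.08]
orientation: [0.0, 0.998, 0.059, -0.001]
wrist_force: [-2.8, 2.8, 15.1]
grip_width: -0.0003
finger_force: 7.7
```

{"api": "carry_out", "payload": {
  "moves": [0,0,0,0,0,-0.01,0,0,0,0,0,0,-0.04,0,0,0,0,0,0,-0.1,0,0,0,0,0,0,-0.18,0,0,0,0,0,0,-0.26,0]
}}

```text
clock: 12.07
position: [0.3972, -0.2614, 0.2084]
orientation: [-0.001, 0.998, 0.059, -0.003]
wrist_force: [0.5, -0.4, 0.7]
grip_width: -0.0003
finger_force: 0.0
```

{"api": "carry_out", "payload": {
  "moves": [0,0,0,0.08,0,0,0,0,0,0,0.1,0,0,0,0,0,0,0.1,0,0,0,0,0,0,0.1,0,0,0]
}}

```text
clock: 12.4
position: [0.4475, -0.2557, 0.207]
orientation: [-0.0, 0.998, 0.06, -0.003]
wrist_force: [-0.1, 0.7, -0.4]
grip_width: 0.0001
finger_force: 0.0
```

```bash
python3 - <<'E'
from h import *
show();p,J=wcloud();cv2.imwrite('pics/m.png',p['pixels'])
print("handle");rng(J,(-95,-30),(-11,11),(-3,30))
q=J[(J[:,0]>-90)&(J[:,0]<-30)&(abs(J[:,1])<10)&(J[:,2]>-3)&(J[:,2]<30)]
if len(q):print(np.polyfit(q[:,0],q[:,2],1))
bar()
E
```

```text
t 12.4 jig [-16.3   0.5 128.5] F(jig) [-0.   0.7 -0.4] M [ 0.05 -0.03 -0.01] w 0.0001 ff 0.0 rot [0.    0.005 0.001]
handle
1081 [[-73.0, -10.6, 1.6], [-51.1, 0.2, 3.2], [-30.7, 10.3, 5.1]]
[-0.00474776  3.12047871]
8 [[70.1, -13.8, 0.6], [70.6, -12.3, 1.8], [71.0, 13.6, 2.6]]
0 0
117 [[70.0, -10.9, 8.2], [70.9, 0.6, 9.7], [72.5, 11.6, 11.3]]
```

View pics/m.png

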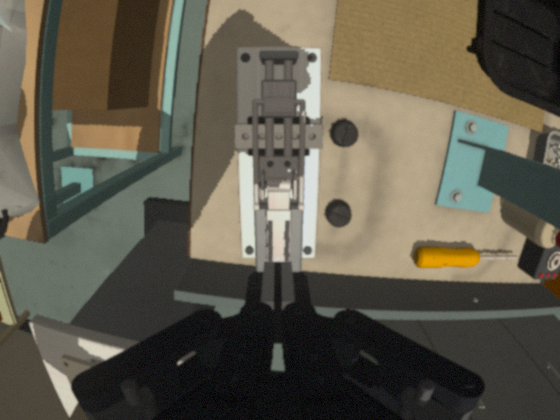

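Handle level (slope about 0, at (278,250)). The loop is hooked at the keeper (280,105), the lip has moved in about 5 mm, and the caps are undisturbed at (344,133) and (338,212).

```bash
python3 -c "
from h import *
print(env.close_job())"
```

```text
the job is handed in; nothing more can be done
None
```

The workpiece is clamped and the job handed in at about 12.4 s of the 51 s. The loop is hooked on the keeper and the handle was pressed home at about 15 N for 0.8 s. With the fingers clear, the handle stayed level and the jaw stayed drawn in about 5 mm. The end caps were not touched and the arm did not go near the tape; the judge returned no verdict.

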